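# Slide a blister card out over the shelf edge by one row

### The job

Get the blister card ready for pressing out this week's tablets: with your fingertips, slide it along the low desk shelf towards the shelf's far edge (the one away from the robot) until the whole outermost row of blisters hangs clear past the edge, while the second row is still entirely on the shelf. Keep the card flat on the shelf all the way (push it, do not pick it up or let it tip over the edge), let go of it, and leave everything else where it stands.

Things in the scene. Friction and masses are not known exactly. Their poses are not given: they have to be found in the camera images.
- shelf: low bamboo desk shelf (a monitor riser), fixed: a level board 280 mm deep (its x) by 520 mm wide (its y), its top 75 mm above the desk. Origin on the desk under the board's centre, z up; its +x points away from the robot, at right angles to the far edge. The board's far edge is the straight line x = +140 mm in this frame, its near edge x = -140 mm
- shelf_edge (a point): the middle of the shelf's far edge, on the board's top surface
- card: loose rigid white calendar blister card flat on the shelf, 140 mm (its x) by 203 mm (its y), 5 mm thick, about 90 g; 28 clear blisters 15 mm across standing 6 mm above it, in four rows of seven along y: row centres x = 52, 22, -8, -38 mm, columns 27 mm apart from y = -81 to 81. Origin under its middle, z up, +x towards the far edge within 15 degrees. Slides with friction about 0.6
- card_rim (a point): the middle of the card's near rim (the straight side towards the robot), on its top; at (-70, 0, 5) mm in the card's frame. The strip between this rim and the last row of blisters is bare, 24 mm wide
- row1_left (a point): on the card's top, the inner side (towards the second row) of the leftmost blister (+y end) of the row nearest the edge; at (44.5, 81, 5) mm in the card's frame
- row1_right (a point): the same on the rightmost blister (-y end) of that row; at (44.5, -81, 5) mm
- row2_left (a point): on the card's top, the side towards the edge of the leftmost blister (+y end) of the second row; at (29.5, 81, 5) mm in the card's frame
- row2_right (a point): the same on the rightmost blister (-y end) of the second row; at (29.5, -81, 5) mm
- bell: brass desk bell on a black base, 74 mm across, 58 mm tall, loose; stands on the shelf at one end. Origin under its middle. Not to be disturbed
- chestpiece: silver stethoscope chestpiece, 45 mm across, 26 mm tall, with a short stem pointing along its +x, loose; lies on the shelf at the other end (the two may be swapped). Origin under its middle. Not to be disturbed
- organiser: clear acrylic week pill organiser, seven lidded compartments in a row along its y, 196 x 39 x 28 mm (two lids stand open, 62 mm high), loose; stands on the desk just beyond the shelf's far edge. Origin under its middle. Not to be disturbed
- medicine_cup: small white medicine cup, 38 mm across, 30 mm tall, loose; stands on the desk just beyond the shelf's far edge. Origin under its middle. Not to be disturbed
- caddy: blue battery caddy with cells in it, 90 x 140 x 55 mm, loose; stands on the desk to one side of the shelf. Origin under its middle. Not to be disturbed
- mug: blue-glazed mug, 80 mm across, 95 mm tall, loose; stands on the desk to one side of the shelf. Origin under its middle. Not to be disturbed
- stapler: stapler, 135 mm long along its x, 36 mm wide, 50 mm tall, loose; stands on the desk to one side of the shelf. Origin under its middle. Not to be disturbed
There are look-alikes about, which are no part of the job. Of the things that look like the card, the largest one is meant.

How it is judged:
By the outcome, as a careful person would: the job done as asked, in the order asked, and still so for the second after the job is handed in, with the robot touching nothing.
It also fails if it takes over 38 s, if anything falls off the work surface, if the arm or the gripper's body presses on something with over 40 N, if the wrist force passes 120 N, or if a joint passes its speed limit or range.

### The arm

A 7-joint arm with a two-finger parallel gripper is mounted at the origin on the work surface. World frame = base frame: x ahead of the robot, y to its left, z up, the work surface at z = 0. Lengths are in mm, angles in degrees, forces in N, time in s.
With the tool pointing down it reaches from about 400 to 850 mm from the base axis. Payload 10.4 kg.
Tool frame: the origin (TCP) lies at the very end of the fingers, on their centre line; the grasp point (between the pads) lies 19 mm behind it; z points along the fingers, y is the line along which they close (so a half turn about z gives the same grasp; the last joint's range is limited). The gripper opens to 85 mm and grips with 20 to 120 N. Pads are 22 mm wide; open, the fingers measure 114 mm over their backs; the gripper's body (76 mm by 85 mm) begins 54 mm behind the grasp point. The pads swing forward as they close: fully open they stand 13 mm farther back than shut.
Start: joints at [-72.055, 19.034, -3.707, 83.658, 1.238, 77.344, -5.071], TCP at [205.94, 590.118, 231.338] pointing down, gripper open.
Joint ranges: [-148.97, 148.97], [-28.65, 121.19], [-84.17, 76.75], [9.2, 138.47], [-72.65, 252.65], [3.7, 117.97], [-149.18, 149.18]. Speed limits (degrees/s): [127.2, 127.2, 159.86, 159.86, 180, 180, 180].

### API

Orientations are given as a 3x3 rotation matrix whose columns are the frame's x, y, z axes.
In Python, from cell import manip gives the robot as it stands. The module is installed in compiled form; this text tells all that it offers.
- The arm moves only by the tool step_arm, never from a script. Its argument "steps" is a list of rows, each an object of numbers: "dx", "dy", "dz": the shift along the tool's x, y, z in cm; "roll": the turn about the tool's z in rad. A call has 1 to 8 rows; each row shifts and turns the commanded pose from where the row before left it, along the tool's axes as they then stand; what a row does not reach is not made up. A row lasts 1/10 s, in which the tool goes at most 50 mm and 8.59 degrees, less where a joint would pass 70% of its speed; a pose out of reach is approached as far as the arm can. A call is refused whole if a number of a shift passes 5 or a number of a turn 0.15, either way. A call with a gripper value outside its range is refused whole. "gripper" is the finger opening in cm, from 0 to 8.54, set as the call begins (left out, the last holds). The fingers move at their own pace and stop on an object; "squeeze" is the grip in N (left out, the last holds). Time passes only in rows, so rows that do not move let the fingers close. It gives the time, the measured TCP pose, the force, the opening and the grip force at its end, in the units of the state.
- manip.read_state(): the state, without advancing time (a new reading comes with each control period).
- manip.camera(name): name is "scene" or "top" or "wrist"; returns the picture (400x640x3 uint8, red, green, blue); there is no depth.
- manip.camera_params(name): a dict with "vfov" (degrees; the focal length in pixels is half the picture's height over the tangent of half this angle, whatever the lens; pixels are square), "cx", "cy" (the principal point, pixels), "cam_to_world" (4x4, takes a point from camera to world coordinates); the wrist camera has in their place "mount" (4x4, takes a point from camera to tool coordinates, whose origin is the TCP and whose axes are the flange's). Camera axes: x right, y down, z forward; pixel columns grow to the right and rows downward; lengths in mm; the calibration is good to about 2 mm. A picture is of the moment at which its call begins: read the wrist's pose just before it. camera_params takes no time and is no camera call.
- manip.sign_off(): hands the job in; it is judged then, once.
The state is a dict: "clock": time; "joint_pos": joint angles; "dq": joint speeds; "tau": joint torques, N m; "tcp_pos": TCP position; "eef_rot": TCP orientation; "contact_force": force on the tool from outside, world axes, zero at the start; "torque": the same for the moment, N m; "finger_gap": finger opening in mm; "grip_force": force on a finger pad.
Only numpy, scipy, OpenCV 4.12 (cv2) and the standard library are available. Lean on these libraries where they do the work, as an engineer would, in place of code of your own. Each camera call takes 0.05 s, during which the arm holds its last target. There are 200 camera calls.

## Working session

There is one attempt and no reset: what is moved stays moved. The work goes in short steps, Python scripts to look and compute and a tool call to move; the robot and the scene stay as the last step left them, time stands still between calls to the robot, and variables do not carry over. Pictures are saved under pics/ and viewed, at most 10 in all, crops included, and the job is handed in when it is done.

Besides the shell and the picture viewer there is one more tool, called after ">>>" as a command line: name --argument value ..., lists and objects as JSON in quotes. step_arm: Moves the arm, as the interface text tells. Its arguments: {"type":"object","properties":{"steps":{"type":"array"},"gripper":{"type":"number"},"squeeze":{"type":"number"}},"required":["steps"]}

```bash
mkdir -p pics; python3 - <<'E'
from cell import manip
import cv2,numpy as np
s=manip.read_state();print(s['clock'],s['tcp_pos'],np.round(s['eef_rot'],3).tolist(),s['finger_gap'],s['contact_force'])
for n in("scene","top","wrist"):
    p=manip.camera_params(n);print(n,{k:np.round(v,4).tolist() for k,v in p.items()})
    im=manip.camera(n)[:,:,::-1];cv2.imwrite(f'pics/{n}0.png',im)
E
```

```text
0.0 [205.84056685 589.74431243 230.53021884] [[-0.944, 0.33, -0.0], [0.33, 0.944, -0.001], [-0.0, -0.001, -1.0]] 85.42909169690208 [-0.16642583  0.44838657  0.55600337]
scene {'vfov': 53.8587, 'cx': 326.0251, 'cy': 198.1599, 'cam_to_world': [[-0.2324, 0.68, -0.6954, 1240.8897], [0.9726, 0.1566, -0.1718, 175.3827], [-0.0079, -0.7163, -0.6977, 807.0243], [0.0, 0.0, 0.0, 1.0]]}
top {'vfov': 46.5028, 'cx': 324.6146, 'cy': 201.909, 'cam_to_world': [[0.0078, -0.9803, 0.1972, 216.1624], [-0.9999, -0.0063, 0.0085, -11.8791], [-0.0071, -0.1972, -0.9803, 1512.9193], [0.0, 0.0, 0.0, 1.0]]}
wrist {'vfov': 62.7527, 'cx': 322.4561, 'cy': 202.7261, 'mount': [[0.0003, -0.9473, -0.3202, 81.8608], [1.0, 0.0005, -0.0006, -0.1096], [0.0007, -0.3202, 0.9473, -141.6425], [0.0, 0.0, 0.0, 1.0]]}
```

View pics/top0.png

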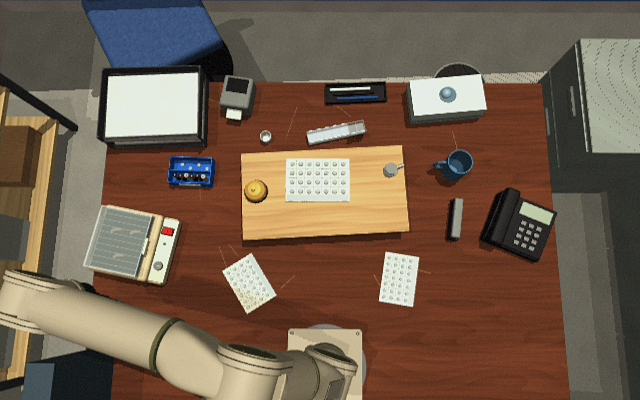

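View pics/scene0.png

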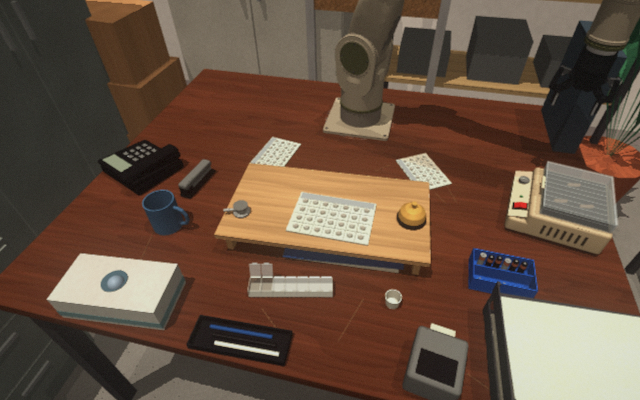

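The top view shows the shelf at about (240-410, 146-240) and the card at about (285-350, 158-203). The bell is on the left and the chestpiece on the right. I'll enlarge both views.

```bash
python3 - <<'E'
import cv2
a=cv2.imread('pics/top0.png')[140:245,232:414];cv2.imwrite('pics/topc.png',cv2.resize(a,None,fx=4.4,fy=4.4,interpolation=cv2.INTER_CUBIC))
a=cv2.imread('pics/scene0.png')[160:280,215:440];cv2.imwrite('pics/scenec.png',cv2.resize(a,None,fx=3.5,fy=3.5,interpolation=cv2.INTER_CUBIC))
E
```

```text
(no output)
```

View pics/topc.png

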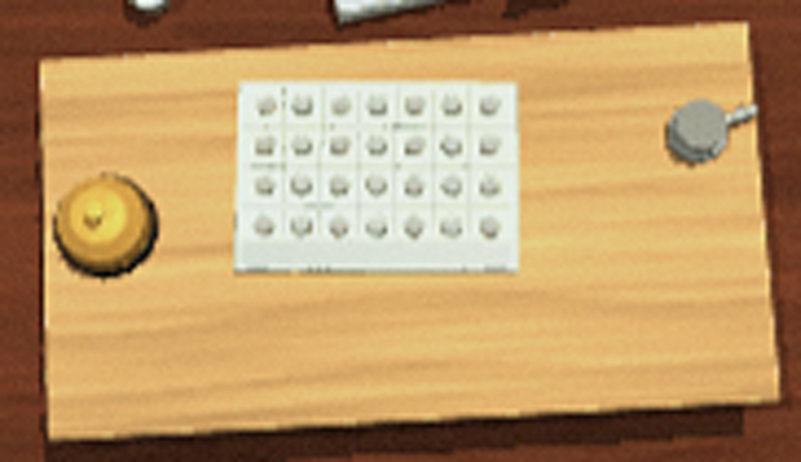

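View pics/scenec.png

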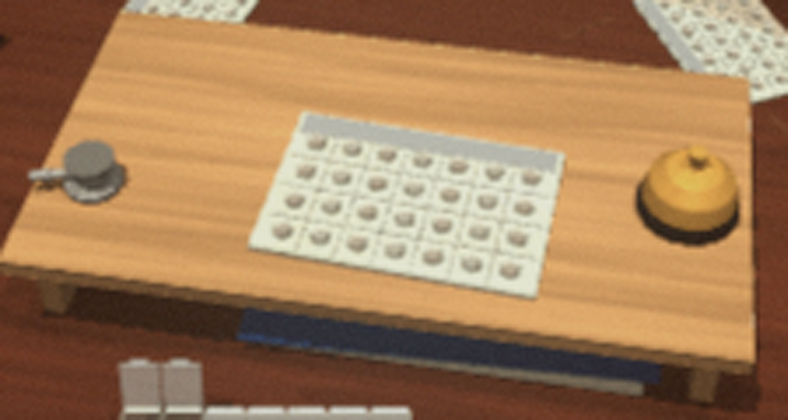

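```bash
cat >h.py <<'E'
import numpy as np
from cell import manip
from scipy.optimize import least_squares
def proj(P,p,T):
    f=200/np.tan(np.radians(p['vfov'])/2)
    q=(np.asarray(P)-T[:3,3])@T[:3,:3]
    return np.c_[p['cx']+f*q[:,0]/q[:,2],p['cy']+f*q[:,1]/q[:,2]]
def ray(uv,p,T,z):
    f=200/np.tan(np.radians(p['vfov'])/2);uv=np.atleast_2d(uv).astype(float)
    d=np.c_[(uv-[p['cx'],p['cy']])/f,np.ones(len(uv))]@T[:3,:3].T
    return T[:3,3]+d*((z-T[2,3])/d[:,2])[:,None]
def place(L,v):
    a=np.radians(v[2]);c,s=np.cos(a),np.sin(a);L=np.asarray(L,float)
    return np.c_[v[0]+c*L[:,0]-s*L[:,1],v[1]+s*L[:,0]+c*L[:,1],L[:,2]]
E
python3 - <<'E'
from h import *
P={n:manip.camera_params(n) for n in("top","scene")}
off=dict(top=([232,140],4.4),scene=([215,160],3.5))
def px(n,l): o,k=off[n]; return (np.array(l)+.5)/k-.5+o
rect=lambda a,b,z:[[a,b,z],[a,-b,z],[-a,-b,z],[-a,b,z]]  # FL FR NR NL
obs={'card':(rect(70,101.5,80),dict(top=[(238,82),(518,83),(519,271),(234,271)],scene=[(536,297),(248,247),(302,112),(565,153)])),
'shelf':(rect(140,260,75),dict(top=[(40,60),(747,22),(780,402),(48,440)],scene=[(752,362),(5,265),(126,12),(750,77)]))}
for k,(L,o) in obs.items():
  for ns in(("top",),("scene",),("top","scene")):
    r=lambda v:np.concatenate([(proj(place(L,v),P[n],P[n]['cam_to_world'])-px(n,o[n])).ravel() for n in ns])
    s=least_squares(r,[560,0,0]);print(k,ns,s.x.round(2),r(s.x).round(1).tolist())
for nm,uv,z in(('bell',(106,225),105),('chest',(698,130),98)):
    print(nm,ray(px('top',uv),P['top'],P['top']['cam_to_world'],z))
E
```

```text
card ('top',) [5.7641e+02 2.4230e+01 2.2000e-01] [0.1, 0.0, -0.1, -0.1, -0.1, 0.1, 0.1, -0.1]
card ('scene',) [5.7686e+02 2.6840e+01 3.5000e-01] [0.0, -0.1, -0.0, -0.1, 0.1, 0.1, -0.1, 0.1]
card ('top', 'scene') [5.7655e+02 2.5800e+01 2.9000e-01] [-0.4, 0.0, -0.6, -0.2, -0.5, 0.0, -0.4, -0.1, -0.4, -0.2, -0.4, -0.3, -0.2, -0.0, -0.4, -0.0]
shelf ('top',) [539.61   4.8    3.46] [-0.1, -0.0, 0.2, 0.1, 0.4, -0.2, -0.4, 0.1]
shelf ('scene',) [539.58   9.35   3.57] [1.9, -0.0, -1.8, -1.1, -1.0, -0.4, 0.7, 0.2]
shelf ('top', 'scene') [539.47   7.5    3.5 ] [-1.0, 0.1, -0.7, 0.1, -0.5, -0.2, -1.3, 0.1, 0.9, -0.1, -2.5, -1.4, -1.5, -0.6, 0.1, 0.2]
bell [[533.28152199 214.51765919 105.        ]]
chest [[ 607.0132552  -204.97125984   98.        ]]
```

Shelf: centre about (539.5, 6), yaw 3.5°. Card: centre about (576.5, 25.5), yaw 0.3°. It needs about 65 mm of push plus 3° of alignment. I'll open the fingers and push with both tips on the near rim. First I'll move over to the near side.

>>> step_arm --steps '[{"dx": -3.2,"dy": -3.2},{"dx": -3.2,"dy": -3.2},{"dx": -3.2,"dy": -3.2},{"dx": -3.2,"dy": -3.2},{"dx": -3.2,"dy": -3.2},{"dx": -3.2,"dy": -3.2},{"dx": -3.2,"dy": -3.2}]' --gripper 8.54

```text
invalid input at $.steps[0]: expected keys dx, dy, dz, roll
```

>>> step_arm --steps '[{"dx": -3.2,"dy": -3.2,"dz": 0,"roll": 0},{"dx": -3.2,"dy": -3.2,"dz": 0,"roll": 0},{"dx": -3.2,"dy": -3.2,"dz": 0,"roll": 0},{"dx": -3.2,"dy": -3.2,"dz": 0,"roll": 0},{"dx": -3.2,"dy": -3.2,"dz": 0,"roll": 0},{"dx": -3.2,"dy": -3.2,"dz": 0,"roll": 0},{"dx": -3.2,"dy": -3.2,"dz": 0,"roll": 0}]' --gripper 8.54

```text
clock: 0.85
tcp_pos: [344.0, 303.0, 231.2]
eef_rot: [[-0.944, 0.33, -0.0], [0.33, 0.944, 0.0], [0.0, 0.0, -1.0]]
contact_force: [1.4, 0.2, 0.4]
finger_gap: 85.1
grip_force: 0.0
```

>>> step_arm --steps '[{"dx": -3.15,"dy": -3.2,"dz": 0,"roll": 0},{"dx": -3.15,"dy": -3.2,"dz": 0,"roll": 0},{"dx": -3.15,"dy": -3.2,"dz": 0,"roll": 0},{"dx": -3.15,"dy": -3.2,"dz": 0,"roll": 0},{"dx": -3.15,"dy": -3.2,"dz": 0,"roll": 0},{"dx": -3.15,"dy": -3.2,"dz": 0,"roll": 0},{"dx": -3.15,"dy": -3.2,"dz": 0,"roll": 0}]'

```text
clock: 1.55
tcp_pos: [478.3, 18.9, 231.4]
eef_rot: [[-0.944, 0.329, 0.0], [0.329, 0.944, 0.0], [-0.0, 0.001, -1.0]]
contact_force: [0.8, 0.7, -0.1]
finger_gap: 85.3
grip_force: 0.0
```

>>> step_arm --steps '[{"dx": 0,"dy": 0,"dz": 2,"roll": -0.1},{"dx": 0,"dy": 0,"dz": 2,"roll": -0.1},{"dx": 0,"dy": 0,"dz": 2,"roll": -0.1},{"dx": 0,"dy": 0,"dz": 2,"roll": -0.1},{"dx": 0,"dy": 0,"dz": 0,"roll": 0}]'

```text
clock: 2.05
tcp_pos: [476.3, 20.4, 149.1]
eef_rot: [[-0.998, -0.066, -0.004], [-0.066, 0.998, -0.001], [0.004, -0.001, -1.0]]
contact_force: [0.5, -0.6, -0.6]
finger_gap: 85.1
grip_force: 0.0
```

```bash
python3 - <<'E'
from h import *
import cv2
s=manip.read_state();print(s['clock'],s['tcp_pos'],np.round(s['eef_rot'],4).tolist(),s['contact_force'])
im=manip.camera('wrist')[:,:,::-1];cv2.imwrite('pics/w1.png',im)
np.savez('w1.npz',t=s['tcp_pos'],R=s['eef_rot'])
E
```

```text
2.05 [476.29580249  20.4007839  149.05562163] [[-0.9978, -0.0657, -0.0042], [-0.0657, 0.9978, -0.0012], [0.0043, -0.0009, -1.0]] [ 0.53056442 -0.63633548 -0.60629009]
```

View pics/w1.png

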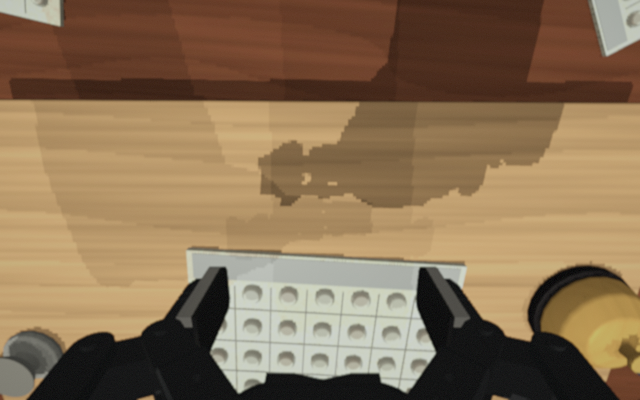

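The wrist view shows the card's near rim running from (190,249) to (465,263), the shelf's near edge at row 100, and open fingertips at (218,267) and (428,267).

```bash
python3 - <<'E'
from h import *
d=np.load('w1.npz');T=np.eye(4);T[:3,:3]=d['R'];T[:3,3]=d['t'];p=manip.camera_params('wrist');T=T@p['mount']
r=ray([(191,251),(465,265)],p,T,80)[:,:2];print(r,'len',np.linalg.norm(r[0]-r[1]))
e=ray([(20,100),(620,101)],p,T,75)[:,:2];print(e)
for q in(r,e):
    v=q[1]-q[0];print('yaw',np.degrees(np.arctan2(-v[0],v[1])))
for h in(0,13):
    tip=[[x,y,-h] for x in(-11,11) for y in(-42.5,42.5)]
    print(h,proj(np.array(tip)@d['R'].T+d['t'],p,T).round(0).tolist())
E
```

```text
[[507.76867702 -72.05226934]
 [505.81262071 125.20455185]] len 197.26651936705636
[[ 411.6078477  -175.23577979]
 [ 387.26518981  201.40914215]]
yaw 0.5681430785706884
yaw 3.6978978523497976
0 [[238.0, 288.0], [408.0, 288.0], [234.0, 248.0], [412.0, 249.0]]
13 [[231.0, 304.0], [415.0, 304.0], [227.0, 262.0], [420.0, 262.0]]
```

Fingertips when open sit about 13 mm above the TCP, as described. I'll lower beside the rim.

>>> step_arm --steps '[{"dx": 0,"dy": 0.1,"dz": 2,"roll": 0},{"dx": 0,"dy": 0.1,"dz": 2,"roll": 0},{"dx": 0,"dy": 0.1,"dz": 2,"roll": 0},{"dx": 0,"dy": 0.1,"dz": 2,"roll": 0},{"dx": 0,"dy": 0,"dz": 0,"roll": 0}]'

```text
clock: 2.6
tcp_pos: [476.9, 24.7, 70.4]
eef_rot: [[-0.998, -0.062, -0.002], [-0.062, 0.998, -0.001], [0.002, -0.001, -1.0]]
contact_force: [-1.1, 0.3, 1.3]
finger_gap: 85.8
grip_force: 0.0
```

>>> step_arm --steps '[{"dx": 0,"dy": 0,"dz": 0.15,"roll": 0},{"dx": 0,"dy": 0,"dz": 0,"roll": 0}]'

```text
clock: 2.8
tcp_pos: [478.6, 24.8, 71.1]
eef_rot: [[-0.998, -0.063, 0.002], [-0.063, 0.998, 0.001], [-0.002, 0.001, -1.0]]
contact_force: [-0.2, -0.7, -0.0]
finger_gap: 85.3
grip_force: 0.0
```

>>> step_arm --steps '[{"dx": 0,"dy": 0,"dz": 0.15,"roll": 0},{"dx": 0,"dy": 0,"dz": 0,"roll": 0}]'

```text
clock: 3.0
tcp_pos: [478.1, 24.7, 68.9]
eef_rot: [[-0.998, -0.064, 0.001], [-0.064, 0.998, 0.0], [-0.001, 0.0, -1.0]]
contact_force: [0.2, 0.2, -0.1]
finger_gap: 85.5
grip_force: 0.0
```

>>> step_arm --steps '[{"dx": 0,"dy": 0,"dz": 0.2,"roll": 0},{"dx": 0,"dy": 0,"dz": 0,"roll": 0}]'

```text
clock: 3.2
tcp_pos: [477.7, 24.7, 66.2]
eef_rot: [[-0.998, -0.064, -0.0], [-0.064, 0.998, 0.0], [0.0, 0.0, -1.0]]
contact_force: [-0.2, -0.2, -0.8]
finger_gap: 85.3
grip_force: 0.0
```

>>> step_arm --steps '[{"dx": 0,"dy": 0,"dz": 0.15,"roll": 0},{"dx": 0,"dy": 0,"dz": 0,"roll": 0}]'

```text
clock: 3.4
tcp_pos: [477.6, 24.7, 64.6]
eef_rot: [[-0.998, -0.064, -0.0], [-0.064, 0.998, -0.0], [0.0, 0.0, -1.0]]
contact_force: [0.3, 0.8, 0.2]
finger_gap: 85.7
grip_force: 0.0
```

>>> step_arm --steps '[{"dx": 0,"dy": 0,"dz": 0.1,"roll": 0},{"dx": 0,"dy": 0,"dz": 0,"roll": 0}]'

```text
clock: 3.6
tcp_pos: [477.7, 24.6, 63.7]
eef_rot: [[-0.998, -0.064, -0.0], [-0.064, 0.998, 0.0], [0.0, 0.0, -1.0]]
contact_force: [-0.6, -0.7, 0.4]
finger_gap: 85.2
grip_force: 0.0
```

>>> step_arm --steps '[{"dx": 0,"dy": 0,"dz": 0.07,"roll": 0},{"dx": 0,"dy": 0,"dz": 0,"roll": 0}]'

```text
clock: 3.8
tcp_pos: [477.7, 24.7, 63.0]
eef_rot: [[-0.998, -0.064, -0.0], [-0.064, 0.998, 0.0], [0.0, 0.0, -1.0]]
contact_force: [-0.6, -0.3, 0.1]
finger_gap: 85.4
grip_force: 0.0
```

>>> step_arm --steps '[{"dx": 0,"dy": 0,"dz": 0.07,"roll": 0},{"dx": 0,"dy": 0,"dz": 0,"roll": 0}]'

```text
clock: 4.0
tcp_pos: [477.7, 24.7, 62.3]
eef_rot: [[-0.998, -0.064, -0.0], [-0.064, 0.998, 0.0], [0.0, 0.0, -1.0]]
contact_force: [0.5, 0.5, 1.0]
finger_gap: 84.9
grip_force: 0.0
```

>>> step_arm --steps '[{"dx": -0.6,"dy": 0,"dz": 0,"roll": 0},{"dx": -0.6,"dy": 0,"dz": 0,"roll": 0},{"dx": -0.5,"dy": 0,"dz": 0,"roll": 0},{"dx": -0.5,"dy": 0,"dz": 0,"roll": 0},{"dx": -0.5,"dy": 0,"dz": 0,"roll": 0},{"dx": -0.5,"dy": 0,"dz": 0,"roll": 0},{"dx": -0.4,"dy": 0,"dz": 0,"roll": 0},{"dx": 0,"dy": 0,"dz": 0,"roll": 0}]'

```text
clock: 4.8
tcp_pos: [514.2, 27.1, 62.4]
eef_rot: [[-0.998, -0.064, 0.0], [-0.064, 0.998, -0.0], [-0.0, -0.0, -1.0]]
contact_force: [0.5, -0.1, 0.3]
finger_gap: 85.4
grip_force: 0.0
```

```bash
python3 - <<'E'
from h import *
import cv2
s=manip.read_state();print(s['clock'],s['tcp_pos'],np.round(s['eef_rot'],4).tolist(),s['contact_force'])
im=manip.camera('wrist')[:,:,::-1];cv2.imwrite('pics/w2.png',im)
E
```

```text
4.8 [514.21520451  27.0500738   62.39492062] [[-0.9979, -0.0642, 0.0004], [-0.0642, 0.9979, -0.0], [-0.0003, -0.0001, -1.0]] [ 0.51924028 -0.11185025  0.29554637]
```

View pics/w2.png

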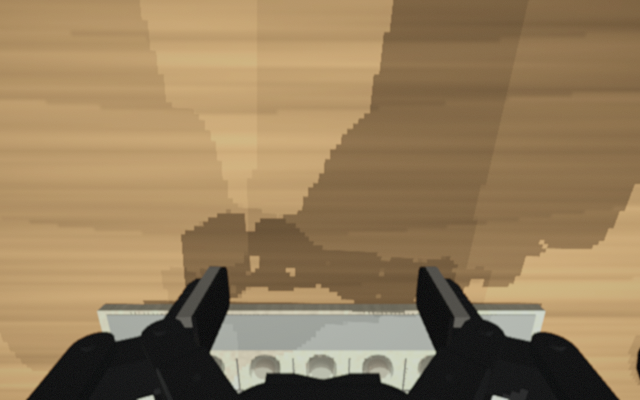

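The card is now square to the fingertips: its rim is level at about row 310, from (99,309) to (544,309). Next I'll get the rim offset from the TCP.

```bash
python3 - <<'E'
from h import *
s=manip.read_state();R=s['eef_rot'];T=np.eye(4);T[:3,:3]=R;T[:3,3]=s['tcp_pos'];p=manip.camera_params('wrist');T=T@p['mount']
r=ray([(99,311),(544,311)],p,T,80);print(r,np.linalg.norm(r[0]-r[1]),((r-s['tcp_pos'])@R).round(1))
m=r.mean(0);a=np.radians(3.6);c=np.array([np.cos(a),np.sin(a)])
print('rim in shelf x',(m[:2]-[540,6.5])@c,'target 33')
E
```

```text
[[531.68203529 -72.92490052  80.        ]
 [518.69833708 126.53699994  80.        ]] 199.88403177180342 [[ -11.3 -100.8  -17.6]
 [ -11.2   99.1  -17.7]]
rim in shelf x -13.505562618622342 target 33
```

>>> step_arm --steps '[{"dx": -0.6,"dy": 0,"dz": 0,"roll": 0},{"dx": -0.7,"dy": 0,"dz": 0,"roll": 0},{"dx": -0.7,"dy": 0,"dz": 0,"roll": 0},{"dx": -0.7,"dy": 0,"dz": 0,"roll": 0},{"dx": -0.6,"dy": 0,"dz": 0,"roll": 0},{"dx": -0.6,"dy": 0,"dz": 0,"roll": 0},{"dx": -0.5,"dy": 0,"dz": 0,"roll": 0},{"dx": 0,"dy": 0,"dz": 0,"roll": 0}]'

```text
clock: 5.65
tcp_pos: [558.3, 29.8, 62.4]
eef_rot: [[-0.998, -0.064, 0.0], [-0.064, 0.998, -0.0], [-0.0, -0.0, -1.0]]
contact_force: [0.6, -0.6, -0.8]
finger_gap: 85.4
grip_force: 0.0
```

```bash
python3 - <<'E'
from h import *
import cv2
s=manip.read_state();print(s['clock'],s['tcp_pos'],s['contact_force'])
for n in('scene','top'):cv2.imwrite(f'pics/{n}3.png',manip.camera(n)[:,:,::-1])
a=cv2.imread('pics/scene3.png')[190:290,215:440];cv2.imwrite('pics/scene3c.png',cv2.resize(a,None,fx=3.5,fy=3.5,interpolation=cv2.INTER_CUBIC))
a=cv2.imread('pics/top3.png')[130:215,232:414];cv2.imwrite('pics/top3c.png',cv2.resize(a,None,fx=4.4,fy=4.4,interpolation=cv2.INTER_CUBIC))
E
```

```text
5.65 [558.25694556  29.82636719  62.37860789] [ 0.63978552 -0.55168417 -0.75423774]
```

View pics/scene3c.png

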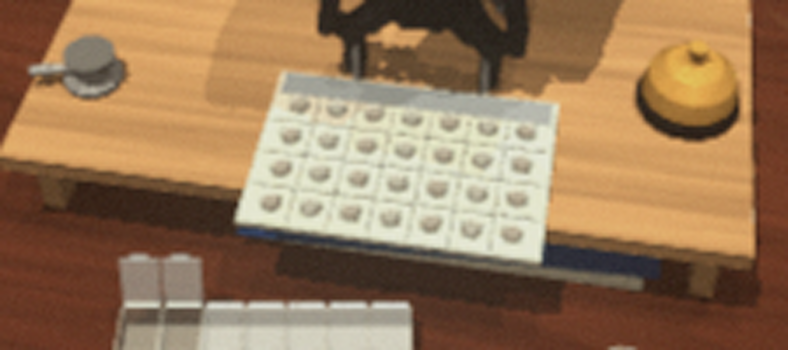

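View pics/top3c.png

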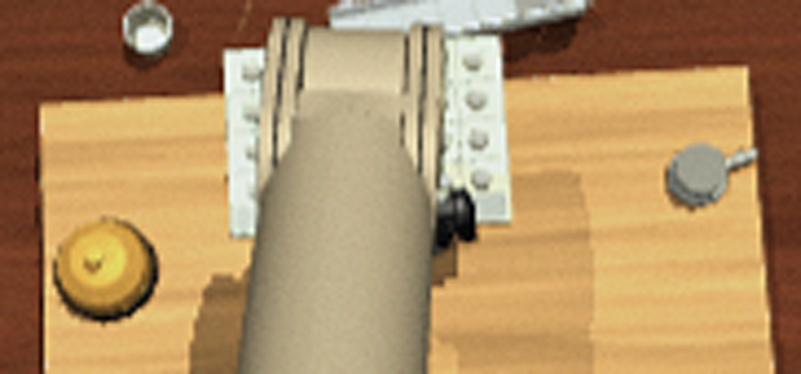

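```bash
python3 - <<'E'
from h import *
off=dict(top=([232,130],4.4),scene=([215,190],3.5))
for n,card,edge in(('top',[(226,50),(503,35),(510,221),(232,236)],[(40,104),(747,67)]),('scene',[(542,262),(236,226),(284,72),(558,103)],[(752,254),(3,156)])):
    o,k=off[n];f=lambda l:(np.array(l)+.5)/k-.5+o;p=manip.camera_params(n);T=p['cam_to_world']
    C=ray(f(card),p,T,80)[:,:2];E=ray(f(edge),p,T,75)[:,:2]
    t=E[0]-E[1];yaw=np.degrees(np.arctan2(-t[0],t[1]));t/=np.linalg.norm(t);nn=np.array([t[1],-t[0]])
    print(n,'overhang/corners',((C-E[0])@nn).round(1),'edge yaw',yaw.round(2))
E
```

```text
top overhang/corners [  32.2   32.6 -107.9 -108.2] edge yaw 3.45
scene overhang/corners [  32.4   36.5 -106.7 -108.4] edge yaw 3.68
```

The overhang measures about 32 mm against an allowed 25.5–40.5 mm, and the card is square to the edge. Now I'll back off and lift.

>>> step_arm --steps '[{"dx": 0.5,"dy": 0,"dz": 0,"roll": 0},{"dx": 1.5,"dy": 0,"dz": 0,"roll": 0},{"dx": 2,"dy": 0,"dz": -0.3,"roll": 0},{"dx": 2,"dy": 0,"dz": -2,"roll": 0},{"dx": 2,"dy": 0,"dz": -3,"roll": 0},{"dx": 2,"dy": 0,"dz": -3,"roll": 0},{"dx": 0,"dy": 0,"dz": -4,"roll": 0},{"dx": 0,"dy": 0,"dz": 0,"roll": 0}]'

```text
clock: 6.55
tcp_pos: [459.5, 23.7, 190.1]
eef_rot: [[-0.998, -0.064, 0.008], [-0.064, 0.998, 0.004], [-0.008, 0.003, -1.0]]
contact_force: [0.4, -0.2, 0.3]
finger_gap: 85.7
grip_force: 0.0
```

```bash
python3 - <<'E'
from h import *
import cv2
s=manip.read_state();print(s['clock'],s['tcp_pos'],s['contact_force'])
cv2.imwrite('pics/scene4.png',manip.camera('scene')[:,:,::-1])
a=cv2.imread('pics/scene4.png')[150:320,150:440];cv2.imwrite('pics/scene4c.png',cv2.resize(a,None,fx=2.7,fy=2.7,interpolation=cv2.INTER_CUBIC))
E
```

```text
6.55 [459.51991734  23.7412229  190.06694828] [ 0.40880847 -0.24300671  0.30080578]
```

View pics/scene4c.png

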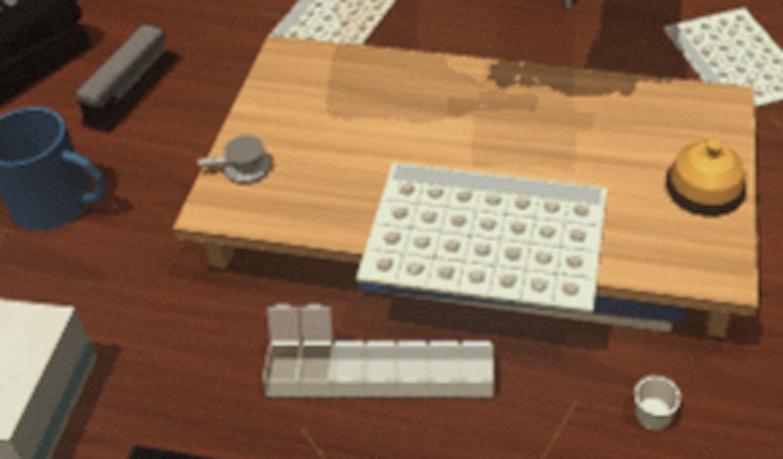

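The card lies flat with its first row past the edge (far corners at about (360,287) and (597,308) in the crop), and everything else is where it was. I'll hand it in.

```bash
python3 -c "
from cell import manip
print(manip.sign_off())"
```

```text
the job is handed in; nothing more can be done
None
```

I slid the card flat to the shelf's far edge and let go: by the cameras it overhangs about 32 mm, so the whole first row is clear and the second row still on the shelf. Nothing else looked moved, and I handed the job in at about 6.6 s.

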